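# Pack a soap ball and hold the tray sealer shut

## Robot

A 7-joint arm with a two-finger parallel gripper is mounted at the origin on the work surface. World frame = base frame: x ahead of the robot, y to its left, z up, the work surface at z = 0. Lengths are in m, angles in rad, forces in N, time in s.
With the tool pointing down it reaches from about 0.4 to 0.75 m from the base axis. Payload 19.5 kg.
Tool frame: the origin (TCP) lies midway between the tips of the shut fingers; the grasp point (between the pads) lies 19 mm behind it (robot.grasp_offset is the distance from the TCP to the grasp point, in m); z points along the fingers, y is the line along which they close (so a half turn about z gives the same grasp; the last joint's range is limited). The gripper opens to 85 mm and grips with 20 to 120 N. Pads are 22 mm wide; open, the fingers measure 114 mm over their backs; the gripper's body (76 mm by 85 mm) begins 54 mm behind the grasp point. The pads swing forward as they close: fully open they stand 13 mm farther back than shut.
Start: joints at [-1.199, 0.707, -0.028, 1.485, 0.022, 0.951, -0.075], TCP at [0.231, 0.526, 0.231] pointing down, gripper open.
Joint ranges: [-2.71, 2.71], [-0.32, 2.16], [-1.57, 1.52], [0, 2.45], [-1.46, 4.6], [0, 2.02], [-2.83, 2.83]. Speed limits (rad/s): [1.89, 1.89, 2.57, 2.57, 3.01, 3.01, 3.01].

## Interface

Orientations are given as a unit quaternion [w, x, y, z].
In Python, from workcell import robot, eyes gives the robot as it stands.
- The arm moves only by the tool jog_arm, never from a script. Its argument "targets" is one flat list of numbers, 5 for each row, row after row: the finger opening in m, from 0 to 0.0854, then the shift along the tool's x, y, z in m, then the turn about the tool's z in rad. In form: [hand, tx, ty, tz, turn, hand, tx, ty, tz, turn, ...]. A call has 1 to 12 rows; each row is the pose to reach, as a shift and turn from the pose commanded when the call began, along the tool's axes at that moment; what a row does not reach only later rows make up. A row lasts 1/10 s, in which the tool goes at most 50 mm and 8.59 degrees, less where a joint would pass 70% of its speed; a pose out of reach is approached as far as the arm can. A call with a gripper value outside its range is refused whole. The fingers move at their own pace and stop on an object; the grip force is fixed at half the most. Time passes only in rows, so rows that repeat a pose let the fingers close. It gives the time, the measured TCP pose, the force, the opening and the grip force at its end, in the units of the state.
- robot.sense(): the state, without advancing time (a new reading comes with each control period).
- eyes.grab_frame(name): name is "scene" or "top"; returns a dict with "pixels" (384x512x3 uint8, blue, green, red), "depth" (384x512 float32, m along the optical axis (not along the pixel's ray), 0 where there is no reading), "K" (3x3 intrinsics, pixels), "dist" ([k1, k2, p1, p2, k3] as OpenCV has them; the pictures are not rectified), "world_from_camera" (4x4, takes a point from camera to world coordinates). Camera axes: x right, y down, z forward; pixel columns grow to the right and rows downward; lengths in m; the calibration is good to about 2 mm. A picture is of the moment at which its call begins.
- robot.finish_job(): hands the job in; it is judged then, once.
The state is a dict: "time_s": time; "joint_pos": joint angles; "joint_velocities": joint speeds; "joint_efforts": joint torques, N m; "ee_pos": TCP position; "ee_rot": TCP orientation; "contact_force": force on the tool from outside, world axes, zero at the start; "wrist_torque": the same for the moment, N m; "grip_width": opening from 0.0 (shut) to 1.0 (fully open); "grip_force": force on a finger pad.
Only numpy, scipy, OpenCV 4.12 (cv2) and the standard library are available. Lean on these libraries where they do the work, as an engineer would, in place of code of your own. Each camera call takes 0.05 s, during which the arm holds its last target. There are 200 camera calls.

## Task

Pack the green soap ball: lower it gently into the clear tub that sits in the hand tray sealer (do not drop it in) and let go of it, then pull the sealer's head down by its black handle until it is fully shut on the tub. The head springs open when let go, so keep it pressed fully down and finish while still holding it; leave everything else on the table where it is.

Things in the scene. Friction and masses are not known exactly. Their poses are not given: they have to be found in the camera images.
- green_soap_center (a point): Centre of the green soap ball to be packed: hard, 48 mm in diameter, 55 to 85 g. It rests on one of the three wooden ring seats of the curing rack, its centre about 48 mm above the table; the seat ring is only 33 mm across, so the sides of the ball are free down to the rack's board, whose top is 32 mm below the ball's centre.
- cream_soap_center (a point): Centre of a cream-white soap ball like the green one, on another seat of the rack; stays there.
- lilac_soap_center (a point): Centre of a lilac soap ball like the green one, on another seat of the rack; stays there.
- rack: Fixed wooden curing rack, board 270 mm (its x) by 80 mm (its y), origin at the centre of its underside. Board top 16 mm above the table; three ring seats in a row along its x, 85 mm apart, tops 28 mm above the table.
- sealer: Fixed hand tray sealer: white box on the table, 210 mm wide (its y), from 88 mm in front of to 210 mm behind its origin, body top 75 mm above the table. Origin on the table below the middle of the tub. Its -x side is its front (towards the robot), its +x side carries the hinge, and a film roll reaching 133 mm above the table, 188 mm behind the origin.
- tub_seat (a point): Middle of the sprung ring in the sealer's top that carries the tub by its flange, 80 mm above the table. The ring yields downwards, up to 8 mm, against a spring (about 2 N/mm).
- tub_floor (a point): Middle of the inner floor of the clear tub, 25 mm above the table, z up along the tub's axis. The tub is 62 mm high, open on top, inner diameter 121 mm at the floor and 134 mm at the mouth, with a 155 mm flange; its rim is 59 mm above this point. It is loose (35 g) but sits snugly in the sealer's ring and must stay there.
- head (a joint): Opening angle of the sealing head in rad about the hinge: 0 = fully shut against its stop, pressing the tub down; it starts open at 1.3 to 1.45 (nearly upright), limit 1.5. It meets the tub's flange at about 0.09. A return spring pushes it open: at the handle it takes about 4 N half-way, 10 N at 0.1 and 15 to 20 N fully shut; let go, it springs open.
- hinge (a point): Middle of the head's hinge line, which runs along the sealer's y: 130 mm behind the tub's centre, 90 mm above the table.
- handle (a point): Middle of the head's round black handle bar, 20 mm thick, 136 mm long along the sealer's y. At head angle q it lies 252 cos q - 20 sin q mm in front of the hinge (sealer's -x) and 252 sin q + 20 cos q mm above it; shut: 110 mm above the table, 34 mm in front of the front wall. Free for fingers: 155 mm between the two side arms, 32 mm between bar and white housing.
- flask: Beige insulated flask, 68 mm in diameter, 192 mm tall, standing; origin at the centre of its foot. Leave it alone.
- spare_tubs: Stack of spare clear tubs, 155 mm in diameter, 90 mm tall; origin at the centre of the foot. Leave it alone.
- mallet: Black rubber mallet lying on the green cutting mat, 220 mm long along its x (head at +x, 85 mm wide, 60 mm high); origin under the middle. Leave it alone.
- leaf_dish: Low clear dish of leaves, 100 mm in diameter, 30 mm high; origin at the centre of its foot. Leave it alone.
- wallet: Grey zip wallet lying flat, 100 mm by 190 mm, 24 mm thick; origin at the centre of its underside. Leave it alone.
Not all that is in view belongs to the job. What is shaped like the part that bears tub_floor but orange or turquoise is not meant.

How it is judged:
By the outcome, as a careful person would: the job done as asked, in the order asked, and still so for the second after the job is handed in, while the arm keeps its last pose, push and grip.
It also fails if it takes over 70 s, if anything falls off the work surface, if the arm or the gripper's body presses on something with over 40 N, if the wrist force passes 120 N, or if a joint passes its speed limit or range.

## Working session

There is one attempt and no reset: what is moved stays moved. The work goes in short steps, Python scripts to look and compute and a tool call to move; the robot and the scene stay as the last step left them, time stands still between calls to the robot, and variables do not carry over. Pictures are saved under pics/ and viewed, at most 11 in all, crops included, and the job is handed in when it is done.

Besides the shell and the picture viewer there is one more tool, called after ">>>" as name(argument=value, ...), one argument or row to a line, values as JSON. jog_arm: Moves the arm, as the interface text tells. Its arguments: {"type":"object","properties":{"targets":{"type":"array","items":{"type":"number"}}},"required":["targets"]}

```bash
mkdir -p pics; ls
cat > h.py <<'E'
import numpy as np, cv2
from workcell import robot, eyes
def grab(n):
    f=eyes.grab_frame(n); np.savez('%s.npz'%n,**{k:np.array(v) for k,v in f.items()}); return f
def world(f,u,v,d=None):
    u=np.atleast_1d(u).astype(float);v=np.atleast_1d(v).astype(float)
    if d is None: d=f['depth'][v.astype(int),u.astype(int)]
    p=cv2.undistortPoints(np.stack([u,v],-1)[:,None],np.array(f['K']),np.array(f['dist']))[:,0]
    P=np.c_[p*np.c_[d],d]; T=np.array(f['world_from_camera']); return P@T[:3,:3].T+T[:3,3]
def ray(f,u,v):
    T=np.array(f['world_from_camera']); w=world(f,u,v,np.ones(1))[0]-T[:3,3]; return T[:3,3],w/np.linalg.norm(w)
E
python3 - <<'E'
from h import *
for n in('scene','top'):
    f=grab(n); cv2.imwrite('pics/%s0.png'%n,f['pixels']); print(n,np.round(f['world_from_camera'],3).tolist(),np.round(f['K'],1).tolist())
s=robot.sense(); print({k:np.round(v,3).tolist() for k,v in s.items()}, robot.grasp_offset)
E
```

```text
pics
scene [[0.683, 0.533, -0.499, 1.035], [0.73, -0.486, 0.48, -0.474], [0.013, -0.693, -0.721, 0.848], [0.0, 0.0, 0.0, 1.0]] [[363.5, 0.0, 253.9], [0.0, 363.5, 186.2], [0.0, 0.0, 1.0]]
top [[-0.002, -0.993, 0.121, 0.385], [-1.0, 0.004, 0.012, -0.001], [-0.012, -0.121, -0.993, 1.166], [0.0, 0.0, 0.0, 1.0]] [[383.7, 0.0, 254.8], [0.0, 383.7, 190.6], [0.0, 0.0, 1.0]]
{'time_s': 0.1, 'joint_pos': [-1.199, 0.707, -0.028, 1.485, 0.022, 0.951, -0.075], 'joint_velocities': [-0.0, -0.001, -0.001, -0.001, 0.002, -0.001, -0.001], 'joint_efforts': [0.002, -88.43, 1.237, -23.645, 0.017, 0.005, 0.0], 'ee_pos': [0.231, 0.526, 0.231], 'ee_rot': [-0.0, 0.205, 0.979, -0.0], 'contact_force': [1.065, 0.196, 0.381], 'wrist_torque': [0.05, 0.016, -0.034], 'grip_force': 0.0, 'grip_width': 1.001} 0.0187
```

View pics/scene0.png

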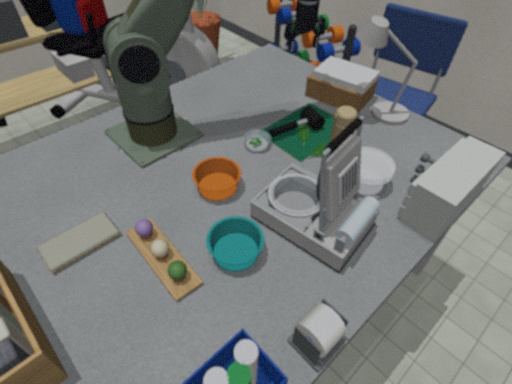

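View pics/top0.png

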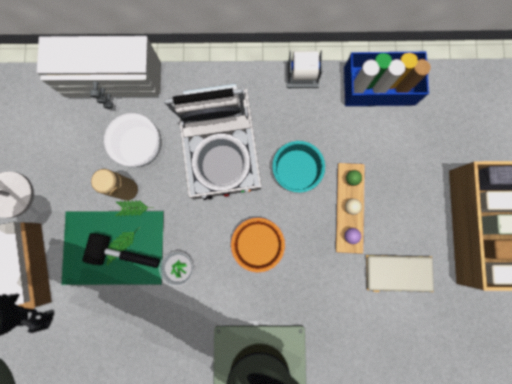

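The scene view shows the green ball at (177,270) on the rack, with cream at (160,248) and lilac at (145,228). The sealer's clear tub is at (296,195) and the head stands upright at (340,180). In the top view the green ball is at (353,177) and the clear tub at (221,162).

- **Tub candidates (top view):** clear in the sealer (221,162), orange (258,245), turquoise (298,167) and the spare stack (131,140). The one in the sealer fits, since it is clear and sits in the machine.
- **Green candidates (top view):** the ball on the rack (353,177) and the green bottle cap in the blue bin (384,62). The ball on the rack fits.

```bash
cat > m.py <<'E'
from h import *
F={n:dict(np.load(n+'.npz')) for n in('scene','top')}
def blob(n,roi):
    f=F[n];x0,y0,x1,y1=roi;h=cv2.cvtColor(f['pixels'],cv2.COLOR_BGR2HSV)[y0:y1,x0:x1]
    m=((h[...,0]>40)&(h[...,0]<85)&(h[...,1]>80)).astype(np.uint8)
    c=max(cv2.findContours(m,0,2)[0],key=cv2.contourArea);(u,v),r=cv2.minEnclosingCircle(c);return u+x0,v+y0,r
def tri(a,b):
    (p,d),(q,e)=ray(F['scene'],*a),ray(F['top'],*b)
    t=np.linalg.lstsq(np.c_[d,-e],q-p,rcond=None)[0];A=p+t[0]*d;B=q+t[1]*e;return (A+B)/2,np.linalg.norm(A-B)
a=blob('scene',(160,250,195,290));b=blob('top',(340,162,367,192));print(a,b,tri(a[:2],b[:2]))
v,u=np.mgrid[0:384,0:512]
W={}
for n in F: W[n]=world(F[n],u.ravel(),v.ravel()).reshape(384,512,3)
np.savez('W.npz',**W)
for n,roi in(('scene',(240,110,390,280)),('top',(160,75,275,205))):
    x0,y0,x1,y1=roi;P=W[n][y0:y1,x0:x1].reshape(-1,3);c=F[n]['pixels'][y0:y1,x0:x1].reshape(-1,3).max(1)
    body=P[(abs(P[:,2]-.075)<.006)];r=cv2.minAreaRect(body[:,:2].astype(np.float32));print(n,'body',len(body),r)
    H=P[(P[:,2]>.3)&(P[:,2]<.45)];print('high',len(H),H.mean(0) if len(H) else 0,H.min(0),H.max(0))
    for z in np.arange(.1,.4,.03):
        S=P[(P[:,2]>z)&(P[:,2]<z+.03)];
        if len(S)>5: print(round(z,2),len(S),np.percentile(S[:,:2],[2,50,98],axis=0).round(3).tolist())
t=F['top']['pixels'][75:205,160:275];s=F['scene']['pixels'][110:280,240:390];g=F['scene']['pixels'][215:300,120:205]
out=np.zeros((510,800,3),np.uint8)
T=cv2.resize(t,None,fx=3,fy=3);S=cv2.resize(s,None,fx=3,fy=3)[:510];out[:390,:345]=T;out[:,350:800]=S
cv2.imwrite('pics/crop1.png',out)
E
python3 m.py
```

```text
(177.0, 270.0, 9.055485725402832) (353.6666669845581, 177.5, 7.236197471618652) (array([ 0.559696  , -0.27845464,  0.04350264]), np.float64(0.0009872331705951453))
scene body 2173 ((0.6525507569313049, 0.20497402548789978), (0.30283576250076294, 0.3937327563762665), 8.017866134643555)
high 644 [0.70890414 0.10984233 0.3369631 ] [0.68575414 0.03263735 0.30001936] [0.72853476 0.20901997 0.35303674]
0.1 831 [[0.526, 0.033], [0.802, 0.105], [0.824, 0.376]]
0.13 754 [[0.526, 0.038], [0.781, 0.125], [0.81, 0.375]]
0.16 497 [[0.514, 0.037], [0.741, 0.129], [0.758, 0.399]]
0.19 532 [[0.526, 0.037], [0.742, 0.102], [0.754, 0.412]]
0.22 459 [[0.705, 0.036], [0.739, 0.082], [0.747, 0.19]]
0.25 507 [[0.715, 0.035], [0.73, 0.095], [0.741, 0.191]]
0.28 787 [[0.69, 0.035], [0.716, 0.109], [0.732, 0.202]]
0.31 108 [[0.692, 0.034], [0.715, 0.041], [0.721, 0.206]]
0.34 433 [[0.691, 0.038], [0.708, 0.111], [0.721, 0.2]]
top body 2504 ((0.6583751440048218, 0.11993635445833206), (0.3025951683521271, 0.21026445925235748), 8.0230712890625)
high 719 [0.69658132 0.12439721 0.34382341] [0.67951778 0.03740486 0.30000901] [0.71444579 0.21099569 0.35410624]
0.1 194 [[0.706, 0.037], [0.8, 0.121], [0.816, 0.222]]
0.13 110 [[0.702, 0.046], [0.793, 0.125], [0.81, 0.209]]
0.16 72 [[0.692, 0.043], [0.705, 0.109], [0.735, 0.18]]
0.19 101 [[0.685, 0.041], [0.698, 0.123], [0.722, 0.209]]
0.22 133 [[0.679, 0.041], [0.693, 0.112], [0.719, 0.207]]
0.25 214 [[0.676, 0.043], [0.686, 0.118], [0.713, 0.206]]
0.28 717 [[0.678, 0.049], [0.693, 0.122], [0.712, 0.202]]
0.31 59 [[0.681, 0.038], [0.692, 0.109], [0.71, 0.209]]
0.34 625 [[0.683, 0.044], [0.696, 0.124], [0.712, 0.205]]
```

View pics/crop1.png

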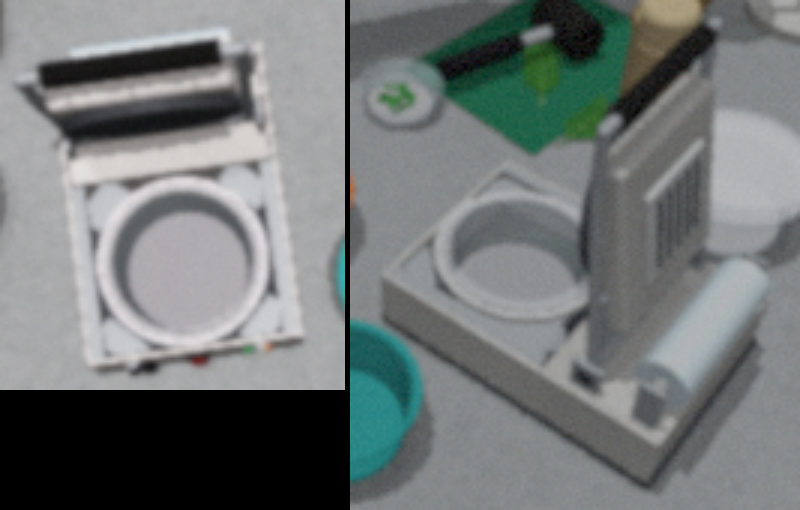

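The crop shows the clear tub seated in the sealer's ring (crop (190,265), full top image about (223,163)). The black bar is on top of the open head, at crop (135,62) in the top view and (665,75) in the scene view. Body yaw is about 8°. Next I refine the ball, tub and bar positions.

Run:
```python
from h import *
from scipy.optimize import least_squares as LS
W=np.load('W.npz');F={n:dict(np.load(n+'.npz')) for n in('scene','top')}
for n,(x0,y0,x1,y1) in(('scene',(160,250,195,290)),('top',(340,162,367,192))):
    h=cv2.cvtColor(F[n]['pixels'],cv2.COLOR_BGR2HSV)[y0:y1,x0:x1];m=(h[...,0]>40)&(h[...,0]<85)&(h[...,1]>80)
    P=W[n][y0:y1,x0:x1][m];P=P[P[:,2]>.03]
    r=LS(lambda c:np.linalg.norm(P-c,axis=1)-.024,P.mean(0)-[0,0,.02],loss='soft_l1',f_scale=.002);print(n,'ball',len(P),r.x.round(4),P[:,2].max().round(4))
ex=np.array([np.cos(np.radians(8.02)),np.sin(np.radians(8.02))]);ey=np.array([-ex[1],ex[0]])
o=np.array([.6584,.1199])-.061*ex;print('origin',o)
for n,(x0,y0,x1,y1) in(('scene',(240,110,390,280)),('top',(160,75,275,205))):
    P=W[n][y0:y1,x0:x1].reshape(-1,3);c=F[n]['pixels'][y0:y1,x0:x1].reshape(-1,3).max(1)
    L=np.c_[(P[:,:2]-o)@ex,(P[:,:2]-o)@ey,P[:,2]]
    R=L[(np.hypot(L[:,0],L[:,1])<.095)&(L[:,2]>.081)&(L[:,2]<.092)]
    r=LS(lambda p:np.hypot(R[:,0]-p[0],R[:,1]-p[1])-p[2],[0,0,.072],loss='soft_l1',f_scale=.003);print('rim',len(R),r.x,np.median(R[:,2]))
    B=L[(c<60)&(L[:,2]>.32)&(L[:,2]<.37)&(L[:,0]>.03)&(L[:,0]<.16)]
    r=LS(lambda p:np.hypot(B[:,0]-p[0],B[:,2]-p[1])-.01,[.1,.34],loss='soft_l1',f_scale=.002);print('bar local x,z',len(B),r.x,'y',np.percentile(B[:,1],[2,50,98]),B.min(0),B.max(0))
    Fl=L[(np.hypot(L[:,0],L[:,1])<.045)&(L[:,2]<.05)];print('floor z',len(Fl),np.median(Fl[:,2]) if len(Fl) else 0)
    for z in np.arange(.12,.36,.04): 
        S=L[(L[:,2]>z)&(L[:,2]<z+.02)&(abs(L[:,1])<.1)&(L[:,0]<.16)]; print(round(z,2),len(S),np.percentile(S[:,0],[2,98]).round(3) if len(S) else 0)
s=robot.sense();print(s['ee_pos'])
```

```text
scene ball 251 [ 0.5619 -0.2789  0.0483] 0.8484
top ball 162 [ 0.5595 -0.2763  0.0474] 0.0753
origin [0.59799661 0.11138936]
rim 410 [ 0.00777456 -0.00628672  0.07182829] 0.08341389681557781
bar local x,z 323 [0.10571307 0.3406088 ] y [-0.07040991 -0.00921115  0.05697528] [ 0.09640604 -0.07249292  0.33853337] [0.11605835 0.06140774 0.35303674]
floor z 398 0.02503428912358807
0.12 48 [0.127 0.156]
0.16 193 [0.125 0.155]
0.2 285 [0.104 0.151]
0.24 319 [0.095 0.143]
0.28 684 [0.096 0.128]
0.32 74 [0.101 0.116]
rim 653 [ 0.00400903 -0.00016609  0.07268141] 0.08354167822024428
bar local x,z 419 [0.10210139 0.3405733 ] y [-0.06401564 -0.00128026  0.06088344] [ 0.09151359 -0.06665491  0.34025945] [0.10647734 0.06391991 0.35410624]
floor z 686 0.025081746903834357
0.12 8 [0.114 0.128]
0.16 47 [0.104 0.13 ]
0.2 70 [0.096 0.112]
0.24 102 [0.088 0.109]
0.28 682 [0.082 0.107]
0.32 41 [0.092 0.101]
[0.23109073 0.52627306 0.2309118 ]
```

>>> jog_arm(
  targets=[0.0854,0,0,-0.03,0,0.0854,-0.624,-0.605,-0.03,-0.412,0.0854,-0.624,-0.605,-0.03,-0.412,0.0854,-0.624,-0.605,-0.03,-0.412,0.0854,-0.624,-0.605,-0.03,-0.412,0.0854,-0.624,-0.605,-0.03,-0.412,0.0854,-0.624,-0.605,-0.03,-0.412,0.0854,-0.624,-0.605,-0.03,-0.412,0.0854,-0.624,-0.605,-0.03,-0.412,0.0854,-0.624,-0.605,-0.03,-0.412,0.0854,-0.624,-0.605,-0.03,-0.412,0.0854,-0.624,-0.605,-0.03,-0.412],
)

```text
time_s: 1.3
ee_pos: [0.4391, 0.015, 0.2613]
ee_rot: [-0.0, 0.001, 1.0, -0.0]
contact_force: [1.4, 0.4, 0.7]
grip_width: 1.0
grip_force: 0.0
```

>>> jog_arm(
  targets=[0.0854,-0.12,-0.29,0,0,0.0854,-0.12,-0.29,0,0,0.0854,-0.12,-0.29,0,0,0.0854,-0.12,-0.29,0,0,0.0854,-0.12,-0.29,0,0,0.0854,-0.12,-0.29,0,0,0.0854,-0.12,-0.29,0,0,0.0854,-0.12,-0.29,0,0,0.0854,-0.12,-0.29,0,0],
)

```text
time_s: 2.2
ee_pos: [0.5581, -0.2725, 0.261]
ee_rot: [-0.0, 0.001, 1.0, 0.0]
contact_force: [0.3, 0.4, -0.9]
grip_width: 1.006
grip_force: 0.0
```

Run:
```python
from h import *
s=robot.sense();print({k:np.round(s[k],4).tolist() for k in('ee_pos','ee_rot','joint_pos','joint_velocities')})
```

```text
{'ee_pos': [0.5581, -0.2725, 0.261], 'ee_rot': [-0.0003, 0.0008, 1.0, 0.0003], 'joint_pos': [0.4958, 0.7594, -0.2098, 1.2448, 0.157, 1.1539, 1.8477], 'joint_velocities': [-0.0149, -0.0196, -0.0048, 0.0117, -0.0005, -0.0036, -0.0015]}
```

>>> jog_arm(
  targets=[0.0854,-0.001,-0.004,0.04,0,0.0854,-0.001,-0.004,0.08,0,0.0854,-0.001,-0.004,0.12,0,0.0854,-0.001,-0.004,0.15,0,0.0854,-0.001,-0.004,0.15,0,0.0854,-0.001,-0.004,0.15,0],
)

```text
time_s: 2.8
ee_pos: [0.5597, -0.2765, 0.1126]
ee_rot: [0.0, 0.0, 1.0, -0.0]
contact_force: [-0.2, -0.3, 0.8]
grip_width: 1.001
grip_force: 0.0
```

Run:
```python
from h import *
out=[]
for n,(x0,y0,x1,y1) in(('scene',(100,180,230,310)),('top',(310,140,400,230))):
    f=grab(n);out.append(cv2.resize(f['pixels'][y0:y1,x0:x1],(390,390)))
cv2.imwrite('pics/c2.png',np.hstack(out));print(robot.sense()['ee_pos'])
```

```text
[ 0.56006648 -0.27701449  0.11343563]
```

View pics/c2.png

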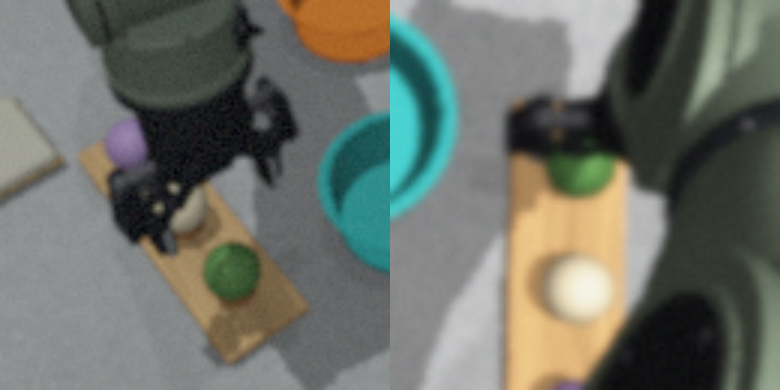

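The crop shows the open gripper over the green ball (scene crop (232,270), top crop (580,165)). The cream and turquoise items are clear of the fingers, so I continue down.

>>> jog_arm(
  targets=[0.0854,0,-0.001,0.02,0,0.0854,0,-0.001,0.04,0,0.0854,0,-0.001,0.06,0,0.0854,0,-0.001,0.073,0,0.0854,0,-0.001,0.083,0,0.0854,0,-0.001,0.083,0,0.0854,0,-0.001,0.083,0],
)

```text
time_s: 3.6
ee_pos: [0.5596, -0.2782, 0.0291]
ee_rot: [0.0, 0.001, 1.0, -0.0]
contact_force: [-0.5, -0.4, 0.6]
grip_width: 0.995
grip_force: 0.0
```

>>> jog_arm(
  targets=[0.06,0,0,0,0,0.05,0,0,0,0,0.04,0,0,0,0,0.03,0,0,0,0,0.03,0,0,0,0,0.03,0,0,0,0,0.03,0,0,0,0,0.03,0,0,0,0],
)

```text
time_s: 4.4
ee_pos: [0.5595, -0.2789, 0.0292]
ee_rot: [0.001, 0.001, 1.0, -0.001]
contact_force: [-1.2, -2.5, 8.4]
grip_width: 0.531
grip_force: 59.8
```

>>> jog_arm(
  targets=[0.03,0,0,-0.01,0,0.03,0,0,-0.02,0,0.03,0,0,-0.035,0,0.03,0,0,-0.055,0,0.03,0,0,-0.08,0,0.03,0,0,-0.11,0,0.03,0,0,-0.14,0,0.03,0,0,-0.17,0,0.03,0,0,-0.18,0,0.03,0,0,-0.18,0],
)

```text
time_s: 5.4
ee_pos: [0.5596, -0.2782, 0.2102]
ee_rot: [0.001, 0.001, 1.0, -0.001]
contact_force: [0.1, -0.9, -1.5]
grip_width: 0.534
grip_force: 61.3
```

Run:
```python
from h import *
f=grab('scene');g=grab('top')
cv2.imwrite('pics/c3.png',np.hstack([cv2.resize(f['pixels'][130:310,60:240],(390,390)),cv2.resize(g['pixels'][120:240,300:420],(390,390))]))
s=robot.sense();print({k:np.round(s[k],4).tolist() for k in('ee_pos','contact_force','grip_width','joint_pos')})
```

```text
{'ee_pos': [0.5589, -0.2779, 0.2078], 'contact_force': [0.7312, 0.5342, -1.0982], 'grip_width': 0.535, 'joint_pos': [0.5025, 0.8157, -0.2052, 1.316, 0.1742, 1.0282, 1.8392]}
```

View pics/c3.png

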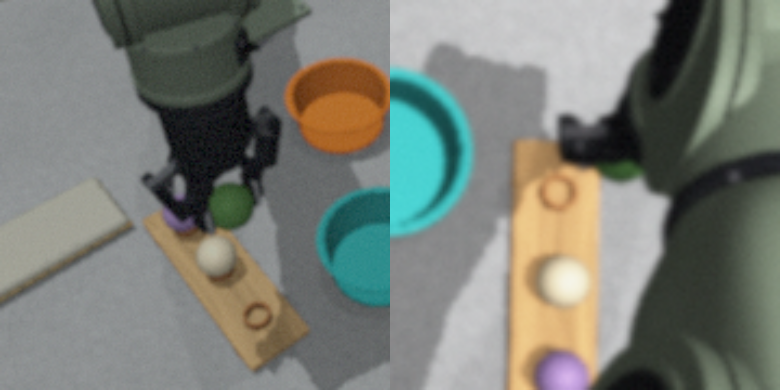

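The crop shows the ball held between the fingers and its ring seat empty (scene crop (258,316), top crop (557,192)). Next I carry it over to the tub.

>>> jog_arm(
  targets=[0.03,0,0.02,0,0,0.03,-0.005,0.05,0,0,0.03,-0.01,0.09,0,0,0.03,-0.012,0.13,0,0,0.03,-0.015,0.17,0,0,0.03,-0.018,0.21,0,0,0.03,-0.02,0.25,0,0,0.03,-0.022,0.29,0,0,0.03,-0.025,0.33,0,0,0.03,-0.028,0.36,0,0,0.03,-0.029,0.38,0,0,0.03,-0.029,0.388,0,0],
)

```text
time_s: 6.7
ee_pos: [0.5883, 0.112, 0.2071]
ee_rot: [-0.001, -0.0, 1.0, 0.0]
contact_force: [0.0, 0.3, -0.5]
grip_width: 0.531
grip_force: 61.4
```

>>> jog_arm(
  targets=[0.03,0,0,0,0,0.03,0,0,0.02,0,0.03,0,0,0.045,0,0.03,0,0,0.07,0,0.03,0,0,0.08,0,0.03,0,0,0.08,0],
)

```text
time_s: 7.3
ee_pos: [0.5885, 0.1086, 0.1274]
ee_rot: [-0.001, 0.001, 1.0, -0.0]
contact_force: [0.3, 0.7, -0.8]
grip_width: 0.532
grip_force: 61.4
```

Run:
```python
from h import *
f=grab('scene');g=grab('top')
cv2.imwrite('pics/c4.png',np.hstack([cv2.resize(f['pixels'][100:280,230:410],(390,390)),cv2.resize(g['pixels'][75:215,150:290],(390,390))]))
s=robot.sense();print({k:np.round(s[k],4).tolist() for k in('ee_pos','ee_rot','contact_force','grip_width','joint_pos')})
```

```text
{'ee_pos': [0.5893, 0.1093, 0.1291], 'ee_rot': [0.0004, 0.0013, 1.0, -0.0001], 'contact_force': [-0.043, 0.3877, -0.0573], 'grip_width': 0.5335, 'joint_pos': [-0.1736, 0.8715, -0.1308, 1.5081, 0.1442, 0.7707, 1.2065]}
```

View pics/c4.png

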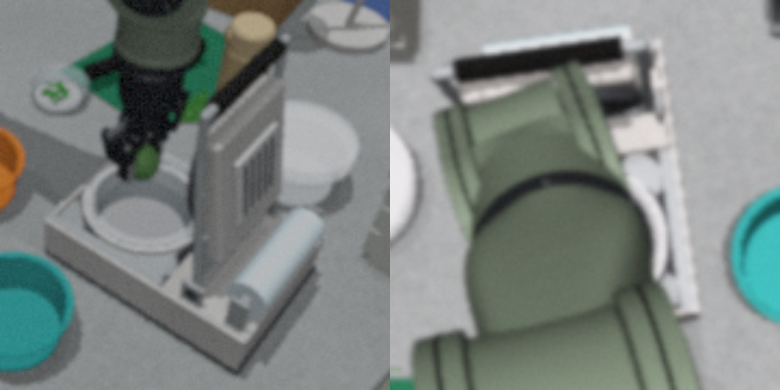

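The scene crop shows the ball between the fingers over the tub mouth at (145,160). In the top crop the wrist link reaches close to the bar at (570,75), so I check that clearance numerically before going lower.

Run:
```python
from h import *
v,u=np.mgrid[0:384,0:512]
ex=np.array([np.cos(np.radians(8.02)),np.sin(np.radians(8.02))]);ey=np.array([-ex[1],ex[0]]);o=np.array([.598,.1114])
for n in('scene','top'):
    f=dict(np.load(n+'.npz'));P=world(f,u.ravel(),v.ravel());c=f['pixels'].reshape(-1,3).astype(int)
    L=np.c_[(P[:,:2]-o)@ex,(P[:,:2]-o)@ey,P[:,2]]
    m=(abs(L[:,0])<.2)&(abs(L[:,1])<.12)
    for z in np.arange(.16,.8,.03):
        S=L[m&(L[:,2]>z)&(L[:,2]<z+.03)]
        if z<.37: S=S[S[:,0]<.075]
        if len(S)>5: print(n,round(z,2),len(S),np.percentile(S[:,0],[1,99]).round(3),np.percentile(S[:,1],[1,99]).round(3))
```

```text
scene 0.16 213 [-0.025  0.012] [-0.06   0.046]
scene 0.19 232 [-0.029  0.012] [-0.068  0.056]
scene 0.22 247 [-0.03   0.013] [-0.071  0.058]
scene 0.25 228 [-0.036  0.029] [-0.042  0.005]
scene 0.28 254 [-0.032  0.029] [-0.042  0.005]
scene 0.31 354 [-0.042  0.04 ] [-0.051  0.017]
scene 0.34 425 [-0.04   0.039] [-0.049  0.011]
scene 0.37 327 [-0.032  0.041] [-0.062  0.023]
scene 0.4 611 [-0.052  0.054] [-0.065  0.045]
scene 0.43 973 [-0.073  0.057] [-0.069  0.054]
scene 0.46 1432 [-0.08   0.049] [-0.071  0.054]
scene 0.49 1245 [-0.129  0.022] [-0.074  0.049]
scene 0.52 1391 [-0.164 -0.014] [-0.076  0.04 ]
scene 0.55 1262 [-0.192 -0.045] [-0.075  0.005]
scene 0.58 384 [-0.149 -0.07 ] [-0.073 -0.004]
top 0.43 6 [0.026 0.036] [-0.022  0.044]
top 0.46 642 [-0.01   0.044] [-0.054  0.059]
top 0.49 565 [-0.037  0.021] [-0.051  0.054]
top 0.52 980 [-0.099 -0.015] [-0.072  0.046]
top 0.55 528 [-0.124 -0.046] [-0.071  0.026]
top 0.58 661 [-0.13  -0.074] [-0.069  0.025]
top 0.61 974 [-0.14  -0.099] [-0.064  0.024]
top 0.64 960 [-0.158 -0.126] [-0.07  0.02]
top 0.67 1769 [-0.191 -0.149] [-0.081  0.036]
top 0.7 1501 [-0.2   -0.175] [-0.084  0.034]
```

>>> jog_arm(
  targets=[0.03,0,0,0.02,0,0.03,0,0,0.04,0,0.03,0,0,0.06,0,0.03,0,0,0.075,0,0.03,0,0,0.085,0,0.03,0,0,0.09,0,0.03,0,0,0.094,0,0.03,0,0,0.094,0,0.03,0,0,0.094,0],
)

```text
time_s: 8.3
ee_pos: [0.5892, 0.1099, 0.0348]
ee_rot: [0.0, 0.001, 1.0, 0.0]
contact_force: [-0.4, -0.6, -1.1]
grip_width: 0.535
grip_force: 61.4
```

>>> jog_arm(
  targets=[0.03,0,0,0.001,0,0.03,0,0,0.002,0,0.03,0,0,0.003,0,0.03,0,0,0.003,0],
)

```text
time_s: 8.7
ee_pos: [0.5889, 0.1098, 0.0312]
ee_rot: [-0.0, 0.001, 1.0, -0.0]
contact_force: [0.1, 0.6, -1.3]
grip_width: 0.533
grip_force: 61.4
```

>>> jog_arm(
  targets=[0.03,0,0,0.001,0,0.03,0,0,0.002,0,0.03,0,0,0.002,0],
)

```text
time_s: 9.0
ee_pos: [0.589, 0.1099, 0.0294]
ee_rot: [0.0, 0.001, 1.0, -0.0]
contact_force: [0.5, 0.3, 4.3]
grip_width: 0.537
grip_force: 61.5
```

Run:
```python
from h import *
s=robot.sense();print({k:np.round(s[k],4).tolist() for k in('ee_pos','contact_force')})
```

```text
{'ee_pos': [0.589, 0.1099, 0.0294], 'contact_force': [0.4682, 0.309, 4.2681]}
```

The ball now touches the tub floor (4 N up). I release it slowly, opening only part-way so the fingers stay clear of the tub wall.

>>> jog_arm(
  targets=[0.046,0,0,0,0,0.049,0,0,0,0,0.052,0,0,0,0,0.055,0,0,0,0,0.058,0,0,0,0,0.06,0,0,0,0,0.06,0,0,0,0,0.06,0,0,0,0],
)

```text
time_s: 9.8
ee_pos: [0.5892, 0.1095, 0.0294]
ee_rot: [0.0, 0.001, 1.0, -0.0]
contact_force: [2.7, -4.4, 1.5]
grip_width: 0.702
grip_force: 0.0
```

>>> jog_arm(
  targets=[0.06,0,0,-0.01,0,0.06,0,0,-0.025,0,0.06,0,0,-0.045,0,0.06,0,0,-0.07,0,0.06,0.01,0,-0.1,0,0.06,0.03,0,-0.14,0,0.06,0.06,0,-0.18,0,0.06,0.09,0,-0.21,0,0.06,0.12,0,-0.24,0,0.06,0.12,0,-0.26,0,0.06,0.12,0,-0.26,0],
)

```text
time_s: 10.9
ee_pos: [0.469, 0.1106, 0.2928]
ee_rot: [0.002, 0.001, 1.0, 0.001]
contact_force: [0.5, 0.5, -0.6]
grip_width: 0.701
grip_force: 0.0
```

Run:
```python
from h import *
f=grab('scene');g=grab('top')
cv2.imwrite('pics/c5.png',np.hstack([cv2.resize(f['pixels'][100:280,230:410],(390,390)),cv2.resize(g['pixels'][75:215,150:290],(390,390))]))
s=robot.sense();print({k:np.round(s[k],4).tolist() for k in('ee_pos','ee_rot','contact_force','grip_width','joint_pos')})
```

```text
{'ee_pos': [0.4689, 0.1102, 0.2899], 'ee_rot': [0.0005, 0.0008, 1.0, 0.0002], 'contact_force': [-0.1569, -0.9126, 0.3069], 'grip_width': 0.7005, 'joint_pos': [-0.2025, 0.496, -0.1584, 1.7107, 0.093, 0.9412, 1.1723]}
```

View pics/c5.png

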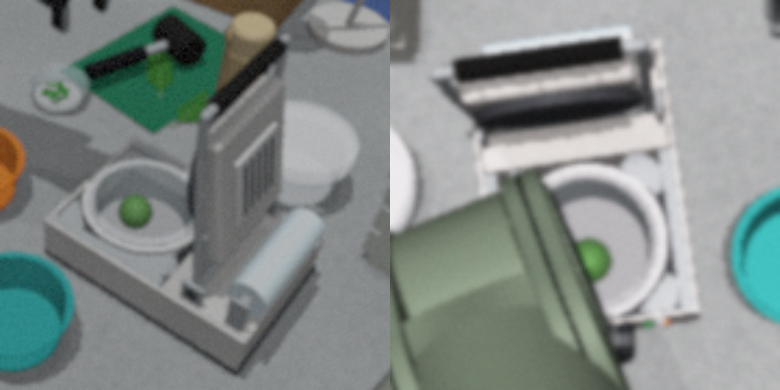

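The ball sits in the tub (scene crop (135,211), top crop (592,260)) and the tub is still seated. Next I rise, turn the fingers to straddle the bar, and open.

>>> jog_arm(
  targets=[0.0854,0,0,-0.03,0.14,0.0854,0,0,-0.06,0.28,0.0854,0,0,-0.1,0.42,0.0854,0,0,-0.13,0.56,0.0854,0,0,-0.15,0.7,0.0854,0,0,-0.15,0.84,0.0854,0,0,-0.15,0.98,0.0854,0,0,-0.15,1.12,0.0854,0,0,-0.15,1.26,0.0854,0,0,-0.15,1.4,0.0854,0,0,-0.15,1.43,0.0854,0,0,-0.15,1.43],
)

```text
time_s: 12.2
ee_pos: [0.4689, 0.1103, 0.4388]
ee_rot: [-0.0, 0.655, 0.755, -0.001]
contact_force: [-0.2, -0.7, -0.6]
grip_width: 1.001
grip_force: 0.0
```

Run:
```python
from h import *
from scipy.spatial.transform import Rotation as R
s=robot.sense();print({k:np.round(s[k],4).tolist() for k in('ee_pos','ee_rot','grip_width','joint_pos')})
w,x,y,z=s['ee_rot'];M=R.from_quat([x,y,z,w]).as_matrix();print(M.round(4).tolist());print(M.T@(np.array([.7013,.124,.43])-s['ee_pos']))
```

```text
{'ee_pos': [0.4689, 0.1103, 0.4388], 'ee_rot': [-0.0002, 0.6553, 0.7554, -0.0005], 'grip_width': 1.001, 'joint_pos': [-0.4252, 0.3904, 0.2189, 1.3578, -0.0837, 1.4035, -0.0666]}
[[-0.1412, 0.99, -0.001], [0.99, 0.1412, -0.0005], [-0.0003, -0.0011, -1.0]]
[-0.01918922  0.23200068  0.00858344]
```

>>> jog_arm(
  targets=[0.0854,-0.004,0.03,0,0,0.0854,-0.008,0.07,0,0,0.0854,-0.012,0.11,0,0,0.0854,-0.015,0.15,0,0,0.0854,-0.018,0.19,0,0,0.0854,-0.019,0.22,0,0,0.0854,-0.019,0.232,0,0,0.0854,-0.019,0.232,0,0,0.0854,-0.019,0.232,0,0],
)

```text
time_s: 13.1
ee_pos: [0.6867, 0.1202, 0.4248]
ee_rot: [0.005, 0.655, 0.756, 0.006]
contact_force: [0.2, 0.3, -0.0]
grip_width: 1.0
grip_force: 0.0
```

Run:
```python
from h import *
f=grab('scene')
cv2.imwrite('pics/c6.png',cv2.resize(f['pixels'][60:260,250:450],(600,600)))
s=robot.sense();print({k:np.round(s[k],4).tolist() for k in('ee_pos','ee_rot','joint_pos')})
v,u=np.mgrid[0:384,0:512]
ex=np.array([np.cos(np.radians(8.02)),np.sin(np.radians(8.02))]);ey=np.array([-ex[1],ex[0]]);o=np.array([.598,.1114])
P=world(f,u.ravel(),v.ravel());L=np.c_[(P[:,:2]-o)@ex,(P[:,:2]-o)@ey,P[:,2]]
for z in np.arange(.33,.56,.02):
    S=L[(L[:,2]>z)&(L[:,2]<z+.02)&(abs(L[:,1])<.1)&(abs(L[:,0])<.25)]
    if len(S)>3: print(round(z,2),len(S),np.percentile(S[:,0],[1,99]).round(3),np.percentile(S[:,1],[1,99]).round(3))
```

```text
{'ee_pos': [0.6858, 0.1201, 0.4259], 'ee_rot': [0.0045, 0.6551, 0.7555, 0.0055], 'joint_pos': [-0.2373, 0.994, 0.4211, 0.1199, -0.3936, 2.0233, -0.0405]}
0.33 370 [0.097 0.116] [-0.093  0.079]
0.35 112 [0.1   0.112] [-0.068  0.063]
0.43 61 [0.035 0.143] [-0.015  0.006]
0.45 175 [0.035 0.146] [-0.016  0.006]
0.47 256 [-0.248  0.161] [-0.04   0.005]
0.49 802 [-0.247  0.163] [-0.049  0.03 ]
0.51 1001 [-0.245  0.161] [-0.056  0.032]
0.53 1100 [-0.245  0.158] [-0.075  0.036]
0.55 961 [-0.242  0.126] [-0.074  0.041]
```

View pics/c6.png

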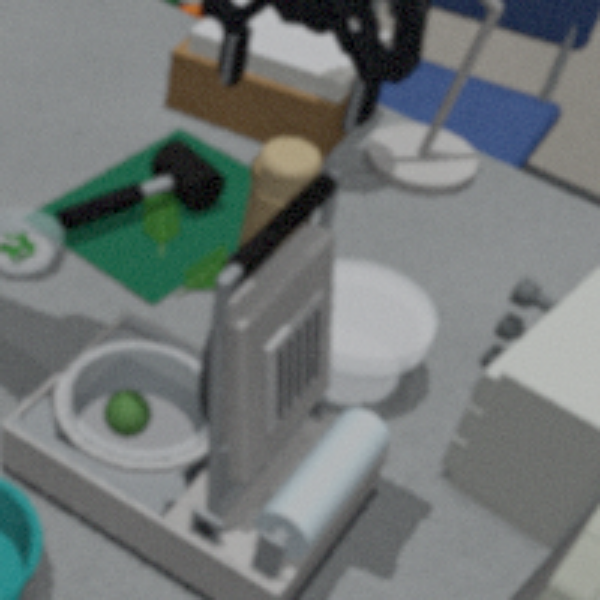

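The crop shows the gripper above the bar, which runs from (240,265) to (330,190), with its fingers at (232,60) and (362,100) straddling it. The reach is at its limit here (joint 6), so I go down, which eases it.

>>> jog_arm(
  targets=[0.0854,0,-0.005,0.02,0,0.0854,0,-0.005,0.04,0,0.0854,0,-0.005,0.06,0,0.0854,0,-0.005,0.06,0],
)

```text
time_s: 13.55
ee_pos: [0.6793, 0.1202, 0.3652]
ee_rot: [0.003, 0.656, 0.755, 0.004]
contact_force: [0.4, 0.4, 0.7]
grip_width: 0.998
grip_force: 0.0
```

Run:
```python
from h import *
s=robot.sense();print({k:np.round(s[k],4).tolist() for k in('ee_pos','ee_rot','joint_pos','contact_force')})
```

```text
{'ee_pos': [0.6793, 0.1202, 0.3652], 'ee_rot': [0.0027, 0.6555, 0.7552, 0.0041], 'joint_pos': [-0.3256, 0.8929, 0.4456, 0.6283, -0.3461, 1.6557, 0.0726], 'contact_force': [0.3915, 0.3602, 0.6836]}
```

>>> jog_arm(
  targets=[0.0854,0,0.01,0.0,0,0.0854,0,0.022,0.0,0,0.0854,0,0.022,0.015,0,0.0854,0,0.022,0.03,0,0.0854,0,0.022,0.04,0,0.0854,0,0.022,0.04,0,0.0854,0,0.022,0.04,0],
)

```text
time_s: 14.25
ee_pos: [0.7037, 0.1232, 0.3294]
ee_rot: [0.005, 0.656, 0.755, 0.007]
contact_force: [0.7, 0.3, 0.7]
grip_width: 1.006
grip_force: 0.0
```

Run:
```python
from h import *
s=robot.sense();print({k:np.round(s[k],4).tolist() for k in('ee_pos','ee_rot','joint_pos','contact_force')})
f=grab('scene');cv2.imwrite('pics/c7.png',cv2.resize(f['pixels'][80:230,280:430],(600,600)))
```

```text
{'ee_pos': [0.7037, 0.1232, 0.3294], 'ee_rot': [0.0054, 0.6558, 0.7549, 0.0066], 'joint_pos': [-0.3127, 0.9593, 0.4395, 0.5898, -0.3584, 1.6189, 0.0669], 'contact_force': [0.6843, 0.3136, 0.7333]}
```

View pics/c7.png

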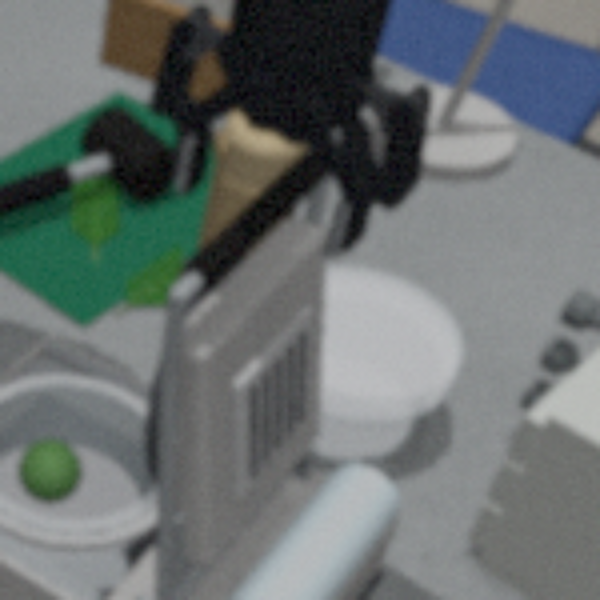

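The crop shows the fingers at (190,165) and (348,225), one on each side of the bar near its middle (255,225). I close on the bar now.

>>> jog_arm(
  targets=[0.07,0,0,0,0,0.055,0,0,0,0,0.04,0,0,0,0,0.03,0,0,0,0,0.02,0,0,0,0,0.01,0,0,0,0,0.005,0,0,0,0,0.005,0,0,0,0],
)

```text
time_s: 15.1
ee_pos: [0.7034, 0.1232, 0.3284]
ee_rot: [0.005, 0.656, 0.755, 0.006]
contact_force: [-0.6, -0.7, 6.1]
grip_width: 0.211
grip_force: 58.9
```

```bash
cat > arc.py <<'E'
from h import *
from scipy.spatial.transform import Rotation as R
s=robot.sense();print({k:np.round(s[k],4).tolist() for k in('ee_pos','ee_rot','joint_pos','contact_force','grip_width','grip_force')})
w,x,y,z=s['ee_rot'];M=R.from_quat([x,y,z,w]).as_matrix()
ex=np.array([np.cos(np.radians(8.02)),np.sin(np.radians(8.02)),0]);ey=np.array([-ex[1],ex[0],0]);o=np.array([.598,.1114,0])+.001*ex
h=o+.13*ex+[0,0,.09]
d=s['ee_pos']-h;print('TCP rel hinge along ex,ey,z',d@ex,d@ey,d[2])
E
python3 arc.py
```

```text
{'ee_pos': [0.7034, 0.1232, 0.3284], 'ee_rot': [0.0052, 0.6562, 0.7545, 0.0063], 'joint_pos': [-0.3136, 0.959, 0.4402, 0.5944, -0.3585, 1.6157, 0.0668], 'contact_force': [-0.5708, -0.7472, 6.0814], 'grip_width': 0.2106, 'grip_force': 58.863}
TCP rel hinge along ex,ey,z -0.024992696074112766 -0.0030327989701414036 0.23840655603103392
```

```bash
cat >> arc.py <<'E'
import sys
r=.2528; ph0=float(sys.argv[1]); 
print('toolz',M[:,2].round(4),'tooly',M[:,1].round(4))
for dq in [float(a) for a in sys.argv[2:]]:
    p=ph0-dq; D=ex*(-r*np.cos(p)+r*np.cos(ph0))+np.array([0,0,r*(np.sin(p)-np.sin(ph0))]); print(dq,(M.T@D).round(4))
E
python3 arc.py 1.472 .03 .08 .14 .2 .26 .32 .38 .44 .5 .56 .62 .68
```

```text
{'ee_pos': [0.7034, 0.1232, 0.3284], 'ee_rot': [0.0052, 0.6562, 0.7545, 0.0063], 'joint_pos': [-0.3136, 0.959, 0.4402, 0.5944, -0.3585, 1.6157, 0.0668], 'contact_force': [-0.5708, -0.7472, 6.0814], 'grip_width': 0.2106, 'grip_force': 58.863}
TCP rel hinge along ex,ey,z -0.024992696074112766 -0.0030327989701414036 0.23840655603103392
toolz [ 0.0161  0.0027 -0.9999] tooly [0.9902 0.1386 0.0163]
0.03 [-0.     -0.0075  0.0007]
0.08 [-0.     -0.0201  0.0025]
0.14 [-0.     -0.035   0.0054]
0.2 [-0.     -0.0496  0.0092]
0.26 [-0.0001 -0.0641  0.0138]
0.32 [-0.0001 -0.0782  0.0193]
0.38 [-0.0001 -0.092   0.0257]
0.44 [-1.000e-04 -1.053e-01  3.290e-02]
0.5 [-1.000e-04 -1.182e-01  4.080e-02]
0.56 [-1.000e-04 -1.306e-01  4.950e-02]
0.62 [-1.000e-04 -1.425e-01  5.900e-02]
0.68 [-0.0002 -0.1538  0.0691]
```

>>> jog_arm(
  targets=[0.005,0,-0.0075,0.001,0,0.005,0,-0.02,0.0025,0,0.005,0,-0.035,0.0055,0,0.005,0,-0.0495,0.009,0,0.005,0,-0.064,0.014,0,0.005,0,-0.078,0.0195,0,0.005,0,-0.078,0.0195,0],
)

```text
time_s: 15.8
ee_pos: [0.6259, 0.1124, 0.3076]
ee_rot: [0.005, 0.656, 0.754, 0.006]
contact_force: [2.5, -1.0, 1.7]
grip_width: 0.207
grip_force: 63.1
```

```bash
python3 arc.py 1.152 .06 .12 .18 .24 .30 .36 .42 .48
```

```text
{'ee_pos': [0.6259, 0.1124, 0.3076], 'ee_rot': [0.0053, 0.6563, 0.7545, 0.0064], 'joint_pos': [-0.4084, 0.7769, 0.454, 1.1204, -0.3268, 1.2948, 0.1522], 'contact_force': [2.4826, -1.0238, 1.708], 'grip_width': 0.2072, 'grip_force': 63.054}
TCP rel hinge along ex,ey,z -0.10322351823298982 -0.0029509395904209765 0.2175656500217054
toolz [ 0.0163  0.0027 -0.9999] tooly [0.9902 0.1385 0.0165]
0.06 [-0.     -0.0138  0.0064]
0.12 [-0.     -0.0271  0.0135]
0.18 [-0.     -0.04    0.0215]
0.24 [-0.0001 -0.0525  0.0302]
0.3 [-0.0001 -0.0643  0.0396]
0.36 [-0.0001 -0.0756  0.0498]
0.42 [-0.0001 -0.0862  0.0606]
0.48 [-0.0001 -0.0962  0.072 ]
```

>>> jog_arm(
  targets=[0.005,0,-0.014,0.0065,0,0.005,0,-0.027,0.0135,0,0.005,0,-0.04,0.0215,0,0.005,0,-0.0525,0.03,0,0.005,0,-0.0645,0.0395,0,0.005,0,-0.0755,0.05,0,0.005,0,-0.086,0.0605,0,0.005,0,-0.096,0.072,0,0.005,0,-0.096,0.072,0],
)

```text
time_s: 16.7
ee_pos: [0.5329, 0.0993, 0.2334]
ee_rot: [0.005, 0.656, 0.754, 0.006]
contact_force: [4.0, -1.3, 2.0]
grip_width: 0.206
grip_force: 59.5
```

```bash
python3 arc.py 0.672 .06 .12 .18 .24 .30 .36 .42 .48 .52 .56 .5928
python3 - <<'E'
from h import *
f=grab('scene');cv2.imwrite('pics/c8.png',cv2.resize(f['pixels'][90:270,240:420],(600,600)))
E
```

```text
{'ee_pos': [0.5329, 0.0993, 0.2334], 'ee_rot': [0.0051, 0.6564, 0.7544, 0.0061], 'joint_pos': [-0.469, 0.6853, 0.4308, 1.6288, -0.3483, 0.8879, 0.2325], 'contact_force': [4.0425, -1.2721, 2.012], 'grip_width': 0.2061, 'grip_force': 59.5211}
TCP rel hinge along ex,ey,z -0.1971542820510009 -0.0029142936417635994 0.14344441163426272
toolz [ 0.0157  0.0025 -0.9999] tooly [0.9903 0.1383 0.0159]
0.06 [-0.     -0.0093  0.012 ]
0.12 [-0.     -0.0178  0.0245]
0.18 [-0.     -0.0256  0.0376]
0.24 [-0.0001 -0.0326  0.051 ]
0.3 [-0.0001 -0.0387  0.0649]
0.36 [-0.0001 -0.044   0.0791]
0.42 [-0.0001 -0.0485  0.0936]
0.48 [-1.000e-04 -5.200e-02  1.083e-01]
0.52 [-1.000e-04 -5.390e-02  1.183e-01]
0.56 [-1.000e-04 -5.540e-02  1.283e-01]
0.5928 [-1.000e-04 -5.630e-02  1.365e-01]
```

View pics/c8.png

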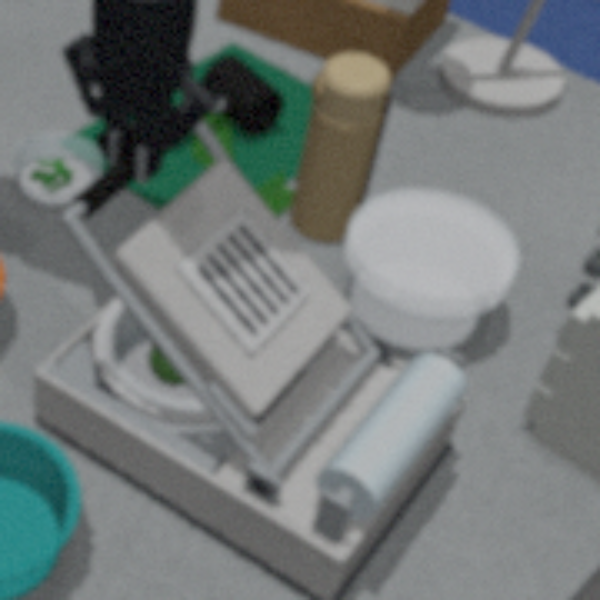

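The head is about half-way down, with the bar held at (105,185) and the green ball visible in the tub at (165,365). I continue along the arc.

>>> jog_arm(
  targets=[0.005,0,-0.0095,0.012,0,0.005,0,-0.018,0.0245,0,0.005,0,-0.0255,0.0375,0,0.005,0,-0.0325,0.051,0,0.005,0,-0.0385,0.065,0,0.005,0,-0.044,0.079,0,0.005,0,-0.0485,0.0935,0,0.005,0,-0.052,0.108,0,0.005,0,-0.052,0.108,0],
)

```text
time_s: 17.65
ee_pos: [0.4863, 0.0927, 0.1248]
ee_rot: [0.007, 0.656, 0.754, 0.008]
contact_force: [16.1, 2.1, 7.1]
grip_width: 0.21
grip_force: 58.7
```

```bash
python3 arc.py 0.192 .03 .06 .09 .1128
```

```text
{'ee_pos': [0.4863, 0.0927, 0.1248], 'ee_rot': [0.0071, 0.6565, 0.7543, 0.0084], 'joint_pos': [-0.4176, 0.7791, 0.2979, 1.9253, -0.4595, 0.4808, 0.3448], 'contact_force': [16.1283, 2.1289, 7.1189], 'grip_width': 0.2098, 'grip_force': 58.7197}
TCP rel hinge along ex,ey,z -0.24423072994204303 -0.002973389985153491 0.03482409661429696
toolz [ 0.0217  0.0034 -0.9998] tooly [0.9902 0.138  0.0219]
0.03 [-0.     -0.0015  0.0074]
0.06 [-0.     -0.0028  0.0149]
0.09 [-0.     -0.0038  0.0224]
0.1128 [-0.     -0.0045  0.0281]
```

The +x pull of 16 N means my arc is slightly too wide at the end, so I ease back a few mm while pressing down.

>>> jog_arm(
  targets=[0.005,0,0.002,0.003,0,0.005,0,0.003,0.0075,0,0.005,0,0.002,0.0115,0,0.005,0,0.0015,0.015,0,0.005,0,0.0015,0.015,0],
)

```text
time_s: 18.15
ee_pos: [0.4847, 0.0925, 0.1101]
ee_rot: [0.004, 0.657, 0.754, 0.006]
contact_force: [-6.8, -3.2, 13.2]
grip_width: 0.204
grip_force: 60.3
```

```bash
python3 arc.py 0.132 .03 .053
```

```text
{'ee_pos': [0.4847, 0.0925, 0.1101], 'ee_rot': [0.0043, 0.6566, 0.7542, 0.0059], 'joint_pos': [-0.4055, 0.8047, 0.2777, 1.9345, -0.471, 0.4507, 0.3547], 'contact_force': [-6.788, -3.1841, 13.169], 'grip_width': 0.2036, 'grip_force': 60.3381}
TCP rel hinge along ex,ey,z -0.24583777565330395 -0.00291702900251035 0.020062879822257226
toolz [ 0.0142  0.0031 -0.9999] tooly [0.9904 0.1378 0.0145]
0.03 [-0.     -0.001   0.0075]
0.053 [-0.     -0.0016  0.0133]
```

>>> jog_arm(
  targets=[0.005,0,-0.001,0.004,0,0.005,0,-0.0015,0.008,0,0.005,0,-0.0025,0.011,0,0.005,0,-0.0025,0.011,0,0.005,0,-0.0025,0.011,0],
)

```text
time_s: 18.65
ee_pos: [0.484, 0.0925, 0.1002]
ee_rot: [0.006, 0.657, 0.754, 0.008]
contact_force: [-0.2, -0.5, 28.5]
grip_width: 0.204
grip_force: 68.3
```

>>> jog_arm(
  targets=[0.005,0,0,0.001,0,0.005,0,0,0.002,0,0.005,0,0,0.002,0],
)

```text
time_s: 18.95
ee_pos: [0.4841, 0.0925, 0.0998]
ee_rot: [0.006, 0.657, 0.754, 0.008]
contact_force: [-9.2, -1.6, 75.6]
grip_width: 0.21
grip_force: 73.5
```

It has hit the stop (75 N). I ease off the press while keeping it shut.

>>> jog_arm(
  targets=[0.005,0,0,-0.0015,0,0.005,0,0,-0.0015,0],
)

```text
time_s: 19.15
ee_pos: [0.4841, 0.0926, 0.1001]
ee_rot: [0.006, 0.657, 0.754, 0.008]
contact_force: [-2.9, -1.5, 40.9]
grip_width: 0.207
grip_force: 69.7
```

```bash
python3 arc.py 0.08
python3 - <<'E'
from h import *
ex=np.array([np.cos(np.radians(8.02)),np.sin(np.radians(8.02))]);ey=np.array([-ex[1],ex[0]]);o=np.array([.599,.1114])
v,u=np.mgrid[0:384,0:512];f=grab('scene')
P=world(f,u.ravel(),v.ravel());L=np.c_[(P[:,:2]-o)@ex,(P[:,:2]-o)@ey,P[:,2]].reshape(384,512,3);c=f['pixels'].max(2)
m=(c<70)&(L[...,2]>.09)&(L[...,2]<.14)&(abs(L[...,0]+.122)<.025)&(abs(L[...,1])<.08)
B=L[m];print(len(B));
for lo,hi in((-.07,-.035),(.035,.07)):
    b=B[(B[:,1]>lo)&(B[:,1]<hi)]; print(lo,len(b),b.mean(0) if len(b) else 0,b[:,2].max() if len(b) else 0)
for x0,x1 in((-.09,-.05),(-.05,0),(0,.05),(.05,.1)):
    b=L[(L[...,0]>x0)&(L[...,0]<x1)&(abs(L[...,1])<.04)&(L[...,2]>.085)&(L[...,2]<.2)];print('housing',x0,len(b),np.percentile(b[:,2],[5,50,95]).round(4) if len(b) else 0)
cv2.imwrite('pics/c9.png',cv2.resize(f['pixels'][110:270,230:390],(600,600)))
E
```

```text
{'ee_pos': [0.4841, 0.0926, 0.1001], 'ee_rot': [0.0057, 0.6567, 0.7541, 0.0077], 'joint_pos': [-0.3953, 0.8197, 0.258, 1.9483, -0.4826, 0.4138, 0.3644], 'contact_force': [-2.8816, -1.5395, 40.9491], 'grip_width': 0.2067, 'grip_force': 69.7292}
TCP rel hinge along ex,ey,z -0.24645176425336682 -0.0027619057573170193 0.010057353764708926
toolz [ 0.0187  0.0043 -0.9998] tooly [0.9903 0.1373 0.0191]
178
-0.07 57 [-0.11153212 -0.0514726   0.11702549] 0.12222158210199141
0.035 9 [-0.11622111  0.04489472  0.1189743 ] 0.1219651141227025
housing -0.09 247 [0.1168 0.1202 0.1982]
housing -0.05 325 [0.1175 0.1232 0.1265]
housing 0 368 [0.1219 0.1243 0.1266]
housing 0.05 428 [0.1023 0.1189 0.1244]
```

View pics/c9.png

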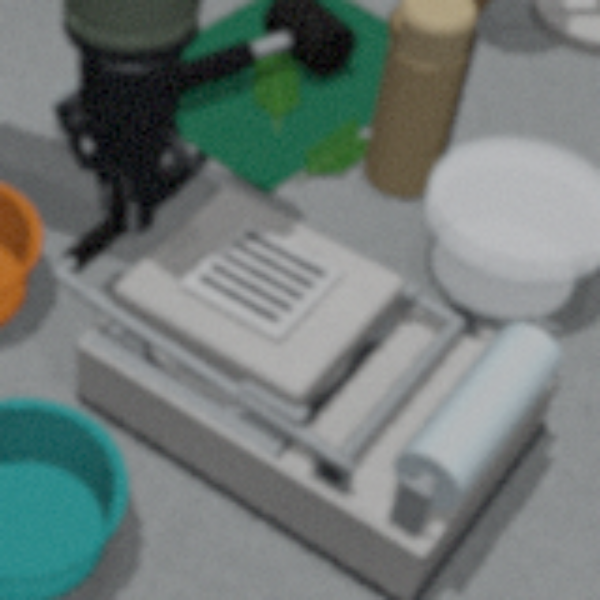

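The head is flat on the tub. The bar top is at 0.122 m, so its centre is about 0.111 m (shut is 0.110 m), and force rises steeply with depth, so it is on its stop. I trim the force slightly and check that it holds.

>>> jog_arm(
  targets=[0.005,0,0,-0.0002,0,0.005,0,0,-0.0002,0,0.005,0,0,-0.0002,0,0.005,0,0,-0.0002,0,0.005,0,0,-0.0002,0,0.005,0,0,-0.0002,0,0.005,0,0,-0.0002,0,0.005,0,0,-0.0002,0],
)

```text
time_s: 20.0
ee_pos: [0.4841, 0.0925, 0.1001]
ee_rot: [0.006, 0.657, 0.754, 0.008]
contact_force: [-1.3, -0.5, 36.0]
grip_width: 0.203
grip_force: 69.1
```

Holding steady at 36 N, fully shut.

```bash
python3 -c "
from workcell import robot
print(robot.finish_job())"
```

```text
the job is handed in; nothing more can be done
None
```

The green soap ball is in the clear tub and the sealer head is held fully shut on it with a steady 36 N; the job was handed in at about 20 s. The force briefly hit 75 N when the head met its stop; I eased it off straight away.

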